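# Lay out a toy-car kit on its picture cards

### The arm

A 6-joint arm with a two-finger parallel gripper is mounted at the origin on a cart in front of the work surface, level with it; the furniture and walls round the work are solid. World frame = base frame: x ahead of the robot, y to its left, z up, the work surface at z = 0. Lengths are in mm, angles in degrees, forces in N, time in s.
With the tool pointing down it reaches from about 300 to 850 mm from the base axis. Payload 4.2 kg.
Tool frame: the origin (TCP) lies at the very end of the fingers, on their centre line; the grasp point (between the pads) lies 19 mm behind it; z points along the fingers, y is the line along which they close (so a half turn about z gives the same grasp; the last joint's range is limited). The gripper opens to 91 mm and grips with 3 to 60 N. Pads are 32 mm wide; open, the fingers measure 118 mm over their backs; the gripper's body (76 mm by 178 mm) begins 60 mm behind the grasp point.
Start: joints at [71.734, 18.312, 89.639, -0, 72.044, -1.146], TCP at [169.267, 549.538, 213.976] pointing down, gripper open.
Joint ranges: [-177.97, 177.97], [-48.28, 115.42], [12.27, 149.76], [-77.06, 257.06], [2.81, 150.46], [-146.56, 146.56]. Speed limits (degrees/s): [147.25, 147.25, 180, 180, 180, 180].

### API

Orientations are given as [roll, pitch, yaw] about the fixed x, y, z axes, in that order (R = Rz(yaw) Ry(pitch) Rx(roll)).
In Python, from workcell import env gives the robot as it stands.
- The arm moves only by the shell command python3 -m pendant 'ROWS' [FORCE]. ROWS is a JSON object of lists of equal length, an entry for each row: "translation": the shift along the tool's x, y, z in mm, a list of three; "roll": the turn about the tool's z in rad; "hand": the closure in counts, from 0 (fully open) to 255 (shut). In form: {"translation": [[dx, dy, dz], ...], "roll": [roll, ...], "hand": [hand, ...]}. A call has exactly 8 rows; each row shifts and turns the commanded pose from where the row before left it, along the tool's axes as they then stand; what a row does not reach is not made up. A row lasts 1/12 s, in which the tool goes at most 41.7 mm and 7.16 degrees, less where a joint would pass 70% of its speed; a pose out of reach is approached as far as the arm can. A call with a gripper value outside its range is refused whole. The fingers move at their own pace and stop on an object; FORCE is the grip in N (left out, the last holds). Time passes only in rows, so rows that do not move let the fingers close, or fill a call up. It gives the time, the measured TCP pose, the force, the opening and the grip force at its end, in the units of the state.
- env.state(): the state, without advancing time (a new reading comes with each control period).
- env.grab_frame(name): name is "scene" or "top"; returns a dict with "frame" (420x560x3 uint8, red, green, blue), "z_map" (420x560 float32, mm along the optical axis (not along the pixel's ray), 0 where there is no reading), "fx", "fy", "cx", "cy" (pixels), "dist" ([k1, k2, p1, p2, k3] as OpenCV has them; the pictures are not rectified), "pose" (4x4, takes a point from camera to world coordinates). Camera axes: x right, y down, z forward; pixel columns grow to the right and rows downward; lengths in mm; the calibration is good to about 2 mm. A picture is of the moment at which its call begins.
- env.job_done(): hands the job in; it is judged then, once.
Trained networks look in a picture, given as the dict that the camera call returned (one of the last four; its "shot" number tells which), for a name from the list of things; names that differ only in an ending like _2 or _b are one class to them, and where a whole thing is asked for, a point or a joint stands for the part that bears it (a point fixed in the world has none). Each returns a list of dicts, best first, with "score" (0 to 1); they miss things now and then, are a little off and sometimes report something else, mostly with a low value. They report only what shows in the picture. A call takes as long as a camera call. They do not tell look-alikes from the thing itself.
- env.recognise(picture, label): "rect" ([centre column, centre row, width, height] in pixels, round what is visible of it).
- env.regions_of(picture, label): "pixels" (420x560 bool, what is visible of it) and "rect" ([centre column, centre row, width, height] in pixels, round what is visible of it).
The state is a dict: "time_s": time; "qpos": joint angles; "qvel": joint speeds; "effort": joint torques, N m; "ee_pos": TCP position; "ee_rot": TCP orientation; "force": force on the tool from outside, world axes, zero at the start; "torque": the same for the moment, N m; "gripper_width": finger opening in mm; "gripper_force": force on a finger pad.
Only numpy, scipy, OpenCV 4.12 (cv2) and the standard library are available. Lean on these libraries where they do the work, as an engineer would, in place of code of your own. Each camera call takes 0.05 s, during which the arm holds its last target. There are 200 camera calls.

### The job

Pick the four parts of the toy-car kit (wheel, yellow gear motor, battery holder, tub of screws with the orange lid) off the bench and set each one down flat on the white card that shows its picture: centred on the picture, and the motor and the battery holder lined up with theirs, either way round. Leave the roll of tape and the cork sanding block where they are.

Things in the scene. Friction and masses are not known exactly. Their poses are not given: they have to be found in the camera images.
- wheel_mid (a point): loose toy-car wheel lying flat: black rubber tyre, yellow hub; 65 mm diameter, 26 mm high, about 35 g. The point is its centre, half-way up (13 mm above its underside); z up. Grip it across the tyre.
- motor_mid (a point): loose yellow hobby gear motor lying flat: yellow gearbox with a grey motor behind it, body 61 mm long, 22 mm wide, 19 mm high, about 30 g, with thin wire ends that stick out up to 80 mm beyond the grey end and can be ignored. The point is the centre of the body without the wires, half-way up (9.5 mm above the underside). x runs along the body's length toward the wires, y across it. Grip it across its 22 mm width.
- battery_mid (a point): loose battery holder lying flat: black tray with two green cells side by side, body 58 mm long, 32 mm wide, 18 mm high, about 60 g, with thin wire ends that stick out up to 60 mm beyond one end and can be ignored. The point is the centre of the body without the wires, half-way up (9 mm above the underside). x runs along the body's length (and the cells) toward the wires, y across it. Grip it across its 32 mm width.
- tub_mid (a point): loose squat closed tub of screws standing upright: white body, 56 mm diameter, under an orange lid, 61 mm diameter, that makes up the top 8 mm; 42 mm high, about 90 g. The point is its centre, half-way up (21 mm above its underside); z up. Round, so it can be gripped across the lid from any side.
- card_wheel_mid (a point): flat white square kitting card, 90 x 90 x 4 mm, fixed to the bench so that it cannot move, carrying a flat full-size picture of the wheel (black disc with a yellow centre and a black cross). The point is the centre of the card and of its picture, on the card's top face, 4 mm above the bench; x, y run along the card's edges, z up. The wheel may lie at any turn.
- card_motor_mid (a point): flat white square kitting card, 90 x 90 x 4 mm, fixed to the bench so that it cannot move, carrying a flat full-size picture of the gear motor (narrow strip, 61 x 22 mm, yellow with a grey end). The point is the centre of the card and of its picture, on the card's top face, 4 mm above the bench; x, y run along the card's edges, z up. The strip runs along x.
- card_battery_mid (a point): flat white square kitting card, 90 x 90 x 4 mm, fixed to the bench so that it cannot move, carrying a flat full-size picture of the battery holder (black rectangle, 58 x 32 mm, with two green bars). The point is the centre of the card and of its picture, on the card's top face, 4 mm above the bench; x, y run along the card's edges, z up. The rectangle's long side and its bars run along x.
- card_tub_mid (a point): flat white square kitting card, 90 x 90 x 4 mm, fixed to the bench so that it cannot move, carrying a flat full-size picture of the tub seen from above (plain orange disc, 61 mm). The point is the centre of the card and of its picture, on the card's top face, 4 mm above the bench; x, y run along the card's edges, z up. The tub may stand at any turn.
- tape_mid (a point): bystander: roll of black tape lying flat, about 61 mm diameter, 19 mm high, loose; the point is its centre, half-way up. Not part of the kit: leave it where it is.
- sander_mid (a point): bystander: brown cork sanding block, 38 x 63 x 25 mm, loose; the point is its centre, half-way up. Not part of the kit: leave it where it is.
Not all that is in view belongs to the job. Leave any pink or red look-alike of the part that bears battery_mid alone.

How it is judged:
By the outcome, as a careful person would: the job done as asked, in the order asked, and still so for the second after the job is handed in, with the robot touching nothing.
It also fails if it takes over 88 s, if anything falls off the work surface, if the arm or the gripper's body presses on something with over 40 N, if the wrist force passes 120 N, or if a joint passes its speed limit or range.

## Working session

There is one attempt and no reset: what is moved stays moved. The work goes in short steps, Python scripts to look and compute and a shell command to move; the robot and the scene stay as the last step left them, time stands still between calls to the robot, and variables do not carry over. Pictures are saved under pics/ and viewed, at most 14 in all, crops included, and the job is handed in when it is done.

```bash
mkdir -p pics; ls
python3 - <<'E'
from workcell import env
import cv2
s=env.state();print(s)
for n in("top","scene"):
    p=env.grab_frame(n);cv2.imwrite(f"pics/{n}0.png",p["frame"][:,:,::-1]);print(n,p["pose"].round(2).tolist(),p["fx"],p["cx"],p["cy"],p["dist"])
E
```

```text
pics
{'time_s': 0.0, 'qpos': array([ 7.17341237e+01,  1.83513070e+01,  8.97074268e+01,  1.11548135e-03,
        7.20411235e+01, -1.14576711e+00]), 'qvel': array([ 0.00121607, -0.02931947,  0.03878932,  0.07909014,  0.08202714,
       -0.06173965]), 'effort': array([-1.62465796e-03, -4.12478650e+01, -2.31964481e+01,  7.23564718e-02,
        4.60922986e-02, -1.50880983e-04]), 'ee_pos': array([169.10137837, 549.04968361, 213.1166923 ]), 'ee_rot': array([-1.79900184e+02, -3.05707330e-03,  1.62879543e+02]), 'force': array([-1.07966623,  0.30477725, -0.00533976]), 'torque': array([-0.0162768 , -0.04140699,  0.03522293]), 'gripper_force': 0.0, 'gripper_width': 90.98602861691897}
top [[-0.02, -0.99, 0.14, 385.3], [-1.0, 0.02, -0.0, 107.24], [-0.0, -0.14, -0.99, 1253.56], [0.0, 0.0, 0.0, 1.0]] 519.7696526801506 269.1928679502055 216.603483991256 [0.00497517 0.         0.         0.         0.        ]
scene [[-0.88, -0.29, 0.37, 175.5], [-0.47, 0.5, -0.73, 873.11], [0.02, -0.82, -0.57, 661.33], [0.0, 0.0, 0.0, 1.0]] 435.95056113218914 284.50347502136873 216.44128994049228 [-0.13885539  0.          0.          0.          0.        ]
```

View pics/top0.png

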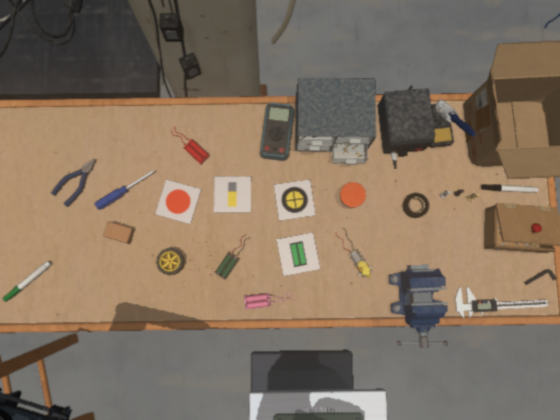

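View pics/scene0.png

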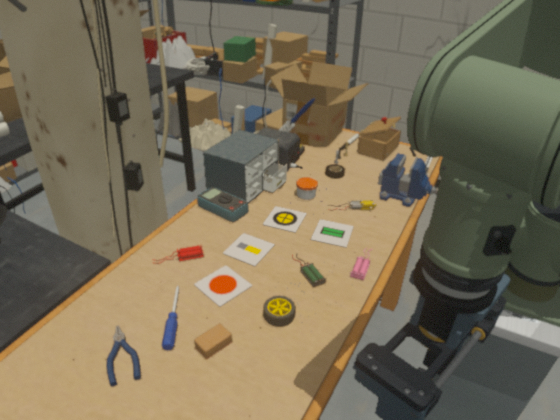

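The top picture shows:
- **Parts:** wheel (170,261), motor (359,257), green battery holder (231,261), tub (352,195).
- **Cards:** tub (179,202), motor (233,195), wheel (295,200), battery (298,254).
- **Battery look-alikes:** red (195,151), pink (258,300) and the green picture (298,254). I choose the dark tray with green cells at (231,261).
- **Wheel and tub look-alikes:** the card pictures (295,200) and (179,202), and the tape (416,205).

The scene picture agrees. Next I'll measure.

```bash
cat > h.py <<'E'
from workcell import env
import numpy as np, cv2
H=dict(wheel_mid=26,motor_mid=19,battery_mid=18,tub_mid=42,card_wheel_mid=4,card_motor_mid=4,card_battery_mid=4,card_tub_mid=4,tape_mid=19,sander_mid=25)
def proj(p,uv,z):
    K=np.array([[p["fx"],0,p["cx"]],[0,p["fy"],p["cy"]],[0,0,1.]])
    n=cv2.undistortPoints(np.float64(uv).reshape(-1,1,2),K,np.float64(p["dist"])).reshape(-1,2)
    T=np.array(p["pose"]); d=np.c_[n,np.ones(len(n))]@T[:3,:3].T; o=T[:3,3]
    return (o+d*((z-o[2])/d[:,2])[:,None])[:,:2]
def pix(p,xyz):
    T=np.linalg.inv(p["pose"]);K=np.array([[p["fx"],0,p["cx"]],[0,p["fy"],p["cy"]],[0,0,1.]])
    return cv2.projectPoints(np.float64(xyz).reshape(-1,1,3),cv2.Rodrigues(T[:3,:3])[0],T[:3,3],K,np.float64(p["dist"]))[0].reshape(-1,2)
def rectify(p,c,z,half=70,s=4):
    """metric view of plane z round world point c; image right = -y, down = -x, s px/mm"""
    r=np.arange(-half*s,half*s)/s
    A,B=np.meshgrid(r,r); P=np.stack([c[0]-B,c[1]-A,np.full_like(A,z)],-1).reshape(-1,3)
    m=pix(p,P).reshape(A.shape+(2,)).astype(np.float32)
    return cv2.remap(p["frame"],m,None,cv2.INTER_CUBIC)
def look(p,name,k=3):
    out=[]
    for r in env.regions_of(p,name)[:k]:
        m=r["pixels"].astype(np.uint8)
        if name[:5] in("motor","batte"): 
            mo=cv2.morphologyEx(m,cv2.MORPH_OPEN,np.ones((3,3),np.uint8)); m=mo if mo.any() else m
        v,u=np.nonzero(m)
        big=cv2.resize(m*255,None,fx=4,fy=4,interpolation=cv2.INTER_CUBIC)
        c=max(cv2.findContours((big>127).astype(np.uint8),0,1)[0],key=cv2.contourArea).reshape(-1,2)
        W=proj(p,(c+.5)/4-.5,H[name]).astype(np.float32)
        (cx,cy),(w,h),a=cv2.minAreaRect(W)
        ang=a if w>h else a+90
        out.append((round(r["score"],2),np.round(r["rect"]).astype(int).tolist(),np.round(proj(p,[[u.mean(),v.mean()]],H[name])[0],1).tolist(),[round(cx,1),round(cy,1)],[round(w,1),round(h,1)],round((ang+90)%180-90,1)))
    return out
E
python3 - <<'E'
from h import *
p=env.grab_frame("top")
for n in H:
    for o in look(p,n): print(n,*o)
np.savez("p0.npz",**{k:p[k] for k in("frame","z_map","fx","fy","cx","cy","dist","pose")})
z=p["z_map"];T=np.array(p["pose"])
for nm,u,v in [("w",170,261),("m",359,260),("b",229,263),("t",352,195),("bench",320,240),("bench",200,230)]:
    d=z[v-1:v+2,u-1:u+2].mean(); print(nm,(T@[(u-p["cx"])/p["fx"]*d,(v-p["cy"])/p["fy"]*d,d,1])[:3].round(1))
t=np.vstack([np.hstack([rectify(p,c,z,50,2) for c,z in r]) for r in [[(proj(p,[[u,v]],hh)[0],hh) for u,v,hh in q] for q in [[(170,261,26),(359,257,19),(231,261,18),(352,195,42)],[(295,200,4),(233,195,4),(298,254,4),(179,202,4)]]]])
cv2.imwrite("pics/crops.png",t[:,:,::-1])
E
```

```text
wheel_mid 0.63 [171, 261, 32, 26] [458.8, 339.5] [459.2, 340.0] [70.3, 62.9] 89.1
motor_mid 0.6 [360, 262, 20, 30] [447.7, -108.1] [446.2, -107.2] [72.8, 30.9] 35.1
battery_mid 0.85 [258, 302, 26, 16] [363.9, 137.7] [363.9, 137.5] [33.4, 60.8] -83.8
battery_mid 0.84 [196, 150, 24, 21] [727.7, 281.7] [727.8, 281.8] [58.9, 31.3] 44.0
battery_mid 0.8 [228, 264, 26, 26] [446.5, 208.8] [447.0, 208.4] [32.1, 59.2] -34.1
tub_mid 0.82 [354, 191, 24, 27] [608.3, -92.0] [608.8, -92.2] [61.0, 62.4] -2.0
card_wheel_mid 0.21 [417, 206, 28, 20] [586.9, -251.8] [587.5, -250.7] [61.3, 63.6] -47.3
card_motor_mid 0.7 [233, 196, 40, 39] [621.2, 195.4] [621.7, 194.8] [92.1, 95.9] -0.0
card_battery_mid 0.68 [302, 254, 45, 44] [473.3, 37.5] [473.5, 37.5] [91.8, 92.0] -80.4
card_battery_mid 0.64 [171, 261, 29, 27] [460.2, 343.9] [460.0, 344.0] [69.2, 66.3] 72.3
card_tub_mid 0.95 [179, 202, 44, 43] [605.0, 327.8] [605.3, 327.7] [93.2, 92.4] 73.0
tape_mid 0.76 [415, 206, 28, 23] [585.3, -246.6] [585.7, -247.1] [57.2, 61.1] -47.3
sander_mid 0.83 [120, 232, 30, 22] [529.5, 463.5] [529.9, 463.6] [71.2, 40.7] 70.8
w [459.4 342.4  20.4]
m [ 455.1 -105.7   17.4]
b [452.9 203.2  13.7]
t [607.4 -90.8  43. ]
bench [505.7 -16.1   1. ]
bench [ 5.347e+02  2.744e+02 -5.000e-01]
```

View pics/crops.png

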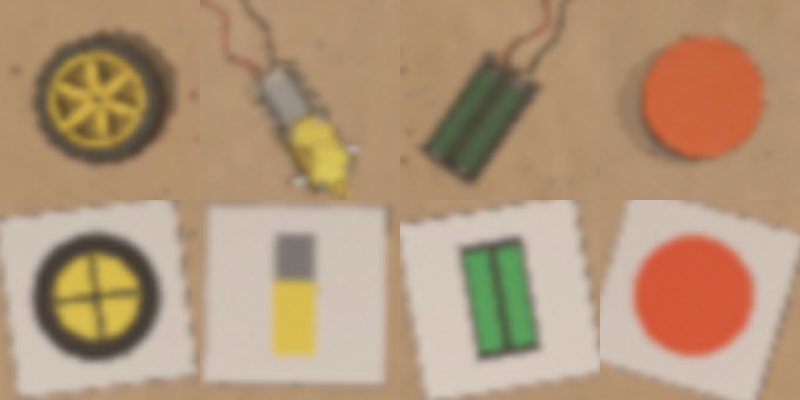

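The crops confirm all eight choices: wheel, motor, dark-green battery holder and tub on top, and the wheel, motor, battery and tub cards below. I'll refine the positions by colour.

```bash
cat >> h.py <<'E'
S=4
def seg(p,c,z,lo,hi,half=55):
    """largest HSV blob in metric view: centroid(world), minAreaRect centre, size, angle of long axis (world deg)"""
    c=np.array(c,float)
    im=rectify(p,c,z,half,S); hsv=cv2.cvtColor(im,cv2.COLOR_RGB2HSV)
    m=cv2.inRange(hsv,np.array(lo),np.array(hi)); k=np.ones((13,13),np.uint8)
    m=cv2.morphologyEx(cv2.morphologyEx(m,cv2.MORPH_CLOSE,k),cv2.MORPH_OPEN,k)
    cs=cv2.findContours(m,0,1)[0]
    if not cs: return None
    b=max(cs,key=cv2.contourArea); W=c-(b.reshape(-1,2)[:,::-1]/S-half)
    M=cv2.moments(b); cen=c-(np.array([M["m01"],M["m10"]])/M["m00"]/S-half)
    (x,y),(w,h),a=cv2.minAreaRect(W.astype(np.float32)); a=a if w>h else a+90
    return cen.round(1).tolist(),np.round([x,y],1).tolist(),np.round(sorted([w,h]),1).tolist(),round((a+90)%180-90,1)
E
python3 - <<'E'
from h import *
p=dict(np.load("p0.npz"))
Y=([20,110,80],[35,255,255]);O=([0,150,120],[14,255,255]);R=O;G=([40,60,30],[90,255,255]);Wt=([0,0,165],[180,45,255])
print("wheel hub",seg(p,(459,340),23,*Y))
for n,c,z,r in [("tub",(608,-92),42,O),("motor yel",(450,-107),19,Y),("motor grey",(465,-100),19,([0,0,90],[180,50,200])),("batt",(447,208),18,G),
 ("cw yel",(600,48),4,Y),("cm yel",(621,195),4,Y),("cb green",(473,40),4,G),("ct",(605,328),4,O)]: print(n,seg(p,c,z,*r))
for n,c in [("cw",(600,48)),("cm",(621,195)),("cb",(473,40)),("ct",(605,328))]: print(n,"card",seg(p,c,4,*Wt,half=75))
im=np.hstack([rectify(p,(450,-107),19,50,8)[::2,::2],rectify(p,(447,208),18,50,8)[::2,::2]])
cv2.imwrite("pics/mb.png",im[:,:,::-1])
# depth points of motor above 12 mm
T=p["pose"];z=p["z_map"];v,u=np.mgrid[235:285,340:385];d=z[v,u]
P=(np.stack([(u-p["cx"])/p["fx"]*d,(v-p["cy"])/p["fy"]*d,d,1+0*d],-1)@T.T)[...,:3]
print(P[...,2].round()[5:45:2,5:40:2].astype(int))
E
```

```text
wheel hub ([459.5, 343.9], [459.4, 343.9], [49.9, 50.0], -23.2)
tub ([609.2, -92.0], [609.2, -92.0], [58.6, 59.3], -27.5)
motor yel ([435.1, -116.0], [433.2, -117.2], [24.3, 45.3], 27.9)
motor grey ([463.5, -97.2], [464.3, -96.7], [17.1, 24.8], 31.8)
batt ([442.9, 203.8], [443.4, 203.8], [10.7, 45.2], -34.6)
cw yel ([606.1, 44.2], [606.3, 44.2], [45.0, 45.3], -83.7)
cm yel ([610.6, 196.6], [610.6, 196.5], [20.0, 36.7], 0.0)
cb green ([473.3, 38.3], [473.3, 38.3], [28.8, 52.6], 9.8)
ct ([606.0, 328.8], [606.1, 328.9], [55.8, 56.8], 0.0)
cw card ([605.6, 44.4], [605.7, 44.4], [89.6, 89.7], 7.5)
cm card ([621.8, 196.0], [621.8, 196.2], [88.7, 89.3], 89.0)
cb card ([473.2, 38.4], [473.1, 38.3], [89.5, 89.5], -80.5)
ct card ([605.7, 328.3], [605.6, 328.4], [89.1, 89.3], 73.4)
[[   2   -2   -2   -1   -1   -1   -4   -1   -4    6    5   -1    2    2
     1   -4   -2    1]
 [   2    1    4    1   -2   -1    1    1   -4   -2   -6   -1    0   -1
     0   -1   -1    1]
 [  -2   -2    1   -4   -3    4   -4   -1   -1   -4    1    1   -3    2
    -2   -3    2   -3]
 [   2    3   -5   -3   -1    3  
[... 882 characters left out ...]
3    3   -1
     0    1   -3    2]
 [  -2    4    1    4    0    1   17   17   21   21   21   17    1    8
    -4    3    0   -5]
 [  -2    2   -2   -1    2    3   -1   16   18   18   20   17   16   -1
     2    0    1    2]
 [  -2    0    0    0   -2    3   -2    8   15   19   17   14   21   19
    -3   -2    1    2]
 [  -1    2    0    1   -8    0   -2    1   16   20   20   21   15   16
    -3    2   -1   -6]
 [  -3    3    0    2   -1    2    1   15   12   16   20   18   12   -1
    -1   -2    1   -2]
 [   1   -3   -4    0   -4    0    3    0   -3   11   19   10   13    2
     1   -4 1254   -4]
 [  -2    1   -2   -4    0    1   -1    1   -3    0   -3    5   -2    0
     2   -2    0   -1]]
```

View pics/mb.png

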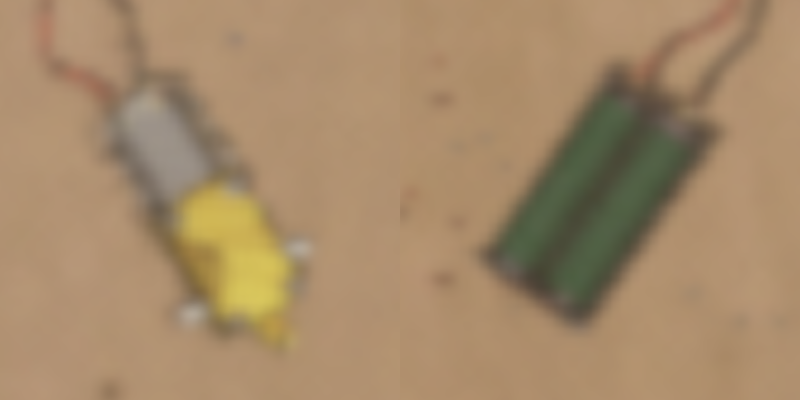

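The battery holder is centred at about (448,208), its long axis at −34.7°. The motor is centred at about (449,−107), its axis at 28.5°, with the yellow tab excluded. I'll start with the wheel.

```bash
cat > d.py <<'E'
import sys,numpy as np
from workcell import env
s=env.state();x,y,z=s["ee_pos"];a=np.radians(s["ee_rot"][2]);t=[float(v) for v in sys.argv[1:]]
wx,wy=t[0]-x,t[1]-y;c,q=np.cos(a),np.sin(a)
r=(s["ee_rot"][2]-t[3]+180)%360-180 if len(t)>3 else 0
print("t",round(s["time_s"],2),"at",np.round([x,y,z,np.degrees(a)],1),"tool d",np.round([c*wx+q*wy,q*wx-c*wy,z-t[2]],1),"roll rad",round(np.radians(r),3),"w",round(s["gripper_width"],1),"F",s["force"].round(1))
if len(t)>3:
  a=np.radians(t[3]);c,q=np.cos(a),np.sin(a);print("  after turn: tool d",np.round([c*wx+q*wy,q*wx-c*wy,z-t[2]],1))
E
python3 -m pendant '{"translation":[[-21,-7,7],[-21,-7,7],[-21,-7,7],[-21,-7,7],[-21,-7,7],[-21,-7,7],[-21,-7,7],[-21,-7,7]],"roll":[0,0,0,0,0,0,0,0],"hand":[0,0,0,0,0,0,0,0]}' 20
python3 -m pendant '{"translation":[[-21,-7,7],[-21,-7,7],[-21,-7,7],[-21,-7,7],[-21,-7,7],[-21,-7,7],[-21,-7,7],[0,0,0]],"roll":[0,0,0,0,0,0,0,0],"hand":[0,0,0,0,0,0,0,0]}'
python3 d.py 459.5 343.9 4
```

```text
time_s: 1.32
ee_pos: [314.2, 445.9, 157.8]
ee_rot: [180.0, 0.0, 162.9]
force: [-0.3, 0.6, 0.3]
gripper_width: 91.4
gripper_force: 0.0
time_s: 1.98
ee_pos: [441.7, 354.1, 107.7]
ee_rot: [-179.9, 0.0, 162.7]
force: [-0.4, 0.1, -0.5]
gripper_width: 91.1
gripper_force: 0.0
t 1.98 at [441.7 354.1 107.7 162.7] tool d [-20.1  -4.4 103.7] roll rad 0.0 w 91.1 F [-0.4  0.1 -0.5]
```

```bash
python3 -m pendant '{"translation":[[-10,-2.2,14],[-10,-2.2,14],[0,0,14],[0,0,14],[0,0,14],[0,0,14],[0,0,0],[0,0,0]],"roll":[0,0,0,0,0,0,0,0],"hand":[0,0,0,0,0,0,0,0]}'
python3 d.py 459.5 343.9 4;python3 d.py 459.5 343.9 4
python3 - <<'E'
from h import *
p=env.grab_frame("top");cv2.imwrite("pics/a1.png",rectify(p,(459,340),23,100,4)[::2,::2,::-1])
print(seg(p,(459.5,343.9),23,[20,110,80],[35,255,255]))
E
```

```text
time_s: 2.65
ee_pos: [456.6, 346.5, 24.7]
ee_rot: [-180.0, -0.1, 162.9]
force: [0.0, 0.2, 0.2]
gripper_width: 91.1
gripper_force: 0.0
t 2.65 at [456.6 346.5  24.7 162.9] tool d [-3.5 -1.7 20.7] roll rad 0.0 w 91.1 F [0.  0.2 0.2]
t 2.65 at [456.6 346.5  24.7 162.9] tool d [-3.5 -1.7 20.7] roll rad 0.0 w 91.1 F [0.  0.2 0.2]
None
```

View pics/a1.png

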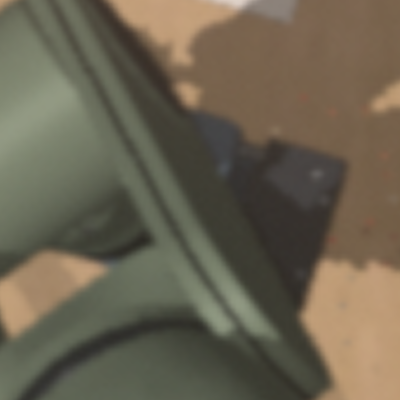

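The arm hides the wheel, so this picture shows only the arm and hand. I'll go on with the fresh measurement.

```bash
python3 -m pendant '{"translation":[[-3,-1.8,7],[0,0,7],[0,0,6],[0,0,0],[0,0,0],[0,0,0],[0,0,0],[0,0,0]],"roll":[0,0,0,0,0,0,0,0],"hand":[0,0,0,0,255,255,255,255]}' 25
python3 -m pendant '{"translation":[[0,0,0],[0,0,0],[0,0,0],[0,0,0],[0,0,-15],[0,0,-20],[0,0,-20],[0,0,-15]],"roll":[0,0,0,0,0,0,0,0],"hand":[255,255,255,255,255,255,255,255]}'
python3 d.py 606 44.3 100
```

```text
time_s: 3.37
ee_pos: [459.8, 343.9, 5.2]
ee_rot: [180.0, 0.0, 162.9]
force: [-0.1, 0.5, 0.1]
gripper_width: 67.6
gripper_force: 0.2
time_s: 4.03
ee_pos: [459.8, 344.0, 76.3]
ee_rot: [179.9, 0.0, 162.9]
force: [-0.3, 0.9, 0.2]
gripper_width: 62.6
gripper_force: 24.9
t 4.03 at [459.8 344.   76.3 162.9] tool d [-227.9 -243.4  -23.7] roll rad 0.0 w 62.6 F [-0.3  0.9  0.2]
```

```bash
python3 -m pendant '{"translation":[[-20,-21,0],[-20,-22,0],[-20,-22,0],[-20,-22,0],[-20,-22,0],[-20,-22,0],[-20,-22,0],[-20,-22,0]],"roll":[0,0,0,0,0,0,0,0],"hand":[255,255,255,255,255,255,255,255]}'
python3 -m pendant '{"translation":[[-20,-22,0],[-20,-22,0],[-20,-22,0],[-7,-1,10],[0,0,10],[0,0,10],[0,0,0],[0,0,0]],"roll":[0,0,0,0,0,0,0,0],"hand":[255,255,255,255,255,255,255,255]}'
python3 d.py 606 44.3 9
```

```text
time_s: 4.7
ee_pos: [561.3, 128.0, 74.9]
ee_rot: [180.0, -0.0, 162.9]
force: [-0.1, 0.5, -0.8]
gripper_width: 62.6
gripper_force: 24.9
time_s: 5.37
ee_pos: [603.6, 46.9, 43.6]
ee_rot: [-180.0, -0.2, 163.0]
force: [0.5, 0.3, 0.2]
gripper_width: 62.9
gripper_force: 24.9
t 5.37 at [603.6  46.9  43.6 163. ] tool d [-3.  -1.8 34.6] roll rad 0.0 w 62.9 F [0.5 0.3 0.2]
```

```bash
python3 -m pendant '{"translation":[[-1,-1,10],[-1,-1,10],[0,0,10],[0,0,0],[0,0,0],[0,0,0],[0,0,0],[0,0,0]],"roll":[0,0,0,0,0,0,0,0],"hand":[255,255,255,255,255,255,255,255]}'
python3 d.py 606 44.3 9
```

```text
time_s: 6.03
ee_pos: [607.0, 43.2, 15.4]
ee_rot: [180.0, 0.1, 162.9]
force: [-0.0, -0.2, 1.3]
gripper_width: 62.9
gripper_force: 24.9
t 6.03 at [607.   43.2  15.4 162.9] tool d [1.2 0.8 6.4] roll rad 0.0 w 62.9 F [-0.  -0.2  1.3]
```

```bash
python3 -m pendant '{"translation":[[1,1,3],[0,0,3],[0,0,0],[0,0,0],[0,0,0],[0,0,0],[0,0,0],[0,0,0]],"roll":[0,0,0,0,0,0,0,0],"hand":[255,255,255,255,255,255,255,255]}'
python3 d.py 606 44.3 9
```

```text
time_s: 6.7
ee_pos: [606.1, 44.6, 9.2]
ee_rot: [180.0, 0.0, 162.9]
force: [0.3, 1.3, 3.7]
gripper_width: 62.8
gripper_force: 25.0
t 6.7 at [606.1  44.6   9.2 162.9] tool d [ 0.  -0.3  0.2] roll rad 0.0 w 62.8 F [0.3 1.3 3.7]
```

```bash
python3 -m pendant '{"translation":[[0,0,0],[0,0,0],[0,0,0],[0,0,0],[0,0,-10],[0,0,-20],[0,0,-20],[0,0,-20]],"roll":[0,0,0,0,0,0,0,0],"hand":[0,0,0,0,0,0,0,0]}'
python3 -m pendant '{"translation":[[0,0,0],[0,0,0],[0,0,0],[0,0,0],[0,0,0],[0,0,0],[0,0,0],[0,0,0]],"roll":[-0.1,-0.1,-0.1,-0.1,-0.1,-0.1,-0.1,-0.096],"hand":[0,0,0,0,0,0,0,0]}'
python3 d.py 448.8 -107 60 208.5
```

```text
time_s: 7.37
ee_pos: [605.8, 44.4, 80.2]
ee_rot: [-180.0, -0.0, 162.9]
force: [0.7, 0.3, 0.7]
gripper_width: 91.1
gripper_force: 0.0
time_s: 8.03
ee_pos: [606.0, 44.4, 79.7]
ee_rot: [-180.0, 0.0, -151.2]
force: [0.3, -1.2, -1.0]
gripper_width: 91.3
gripper_force: 0.0
t 8.03 at [ 606.    44.4   79.7 -151.2] tool d [210.7 -57.   19.7] roll rad 0.005 w 91.3 F [ 0.3 -1.2 -1. ]
  after turn: tool d [210.4 -58.   19.7]
```

```bash
python3 -m pendant '{"translation":[[26,-7,2],[26,-7,2],[26,-7,2],[26,-7,3],[26,-7,3],[26,-7,3],[26,-7,3],[26,-7,2]],"roll":[0,0,0,0,0,0,0,0],"hand":[0,0,0,0,0,0,0,0]}'
python3 -m pendant '{"translation":[[2,-2,5],[0,0,5],[0,0,5],[0,0,5],[0,0,0],[0,0,0],[0,0,0],[0,0,0]],"roll":[0,0,0,0,0,0,0,0],"hand":[0,0,0,0,0,0,0,0]}'
python3 d.py 448.8 -107 4 208.5
python3 - <<'E'
from h import *
p=env.grab_frame("top")
print(seg(p,(606,44.3),30-3,[20,110,80],[35,255,255]))
cv2.imwrite("pics/a2.png",np.hstack([rectify(p,(606,44),30,60,4),rectify(p,(449,-107),19,60,4)])[:480:1,:,::-1][::2,::2])
E
```

```text
time_s: 8.7
ee_pos: [448.9, -104.8, 59.4]
ee_rot: [-180.0, 0.0, -151.5]
force: [1.2, -1.0, -0.7]
gripper_width: 91.2
gripper_force: 0.0
time_s: 9.37
ee_pos: [449.5, -106.4, 39.0]
ee_rot: [-180.0, 0.0, -151.5]
force: [-0.4, 1.2, 0.3]
gripper_width: 91.4
gripper_force: 0.0
t 9.37 at [ 449.5 -106.4   39.  -151.5] tool d [ 0.8 -0.2 35. ] roll rad 0.001 w 91.4 F [-0.4  1.2  0.3]
  after turn: tool d [ 0.8 -0.2 35. ]
([606.7, 45.9], [607.0, 45.8], [49.5, 50.0], -90.0)
```

View pics/a2.png

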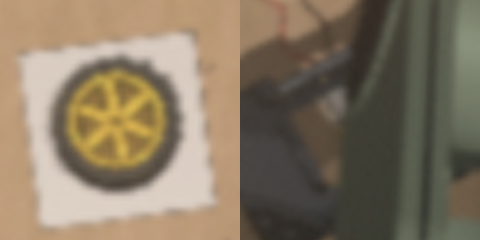

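The wheel sits centred on its picture to within about 1.7 mm. Now the motor.

```bash
python3 -m pendant '{"translation":[[1,0,9],[0,0,9],[0,0,9],[0,0,8],[0,0,0],[0,0,0],[0,0,0],[0,0,0]],"roll":[0,0,0,0,0,0,0,0],"hand":[0,0,0,0,0,0,255,255]}' 20
python3 -m pendant '{"translation":[[0,0,0],[0,0,0],[0,0,0],[0,0,0],[0,0,0],[0,0,0],[0,0,0],[0,0,0]],"roll":[0,0,0,0,0,0,0,0],"hand":[255,255,255,255,255,255,255,255]}'
python3 -m pendant '{"translation":[[0,0,-10],[0,0,-20],[0,0,-20],[0,0,-20],[0,0,0],[0,0,0],[0,0,0],[0,0,0]],"roll":[0,0,0,0,0.12,0.12,0.12,0.12],"hand":[255,255,255,255,255,255,255,255]}'
python3 d.py 621.3 195 74 180
```

```text
time_s: 10.08
ee_pos: [448.5, -107.3, 4.1]
ee_rot: [-180.0, 0.0, -151.5]
force: [0.5, -0.2, 0.2]
gripper_width: 80.8
gripper_force: 0.0
time_s: 10.75
ee_pos: [448.1, -107.2, 3.9]
ee_rot: [180.0, 0.0, -151.5]
force: [0.4, -0.5, 0.2]
gripper_width: 27.5
gripper_force: 0.0
time_s: 11.42
ee_pos: [448.0, -107.2, 74.0]
ee_rot: [180.0, 0.0, -179.4]
force: [-0.0, -0.3, 0.1]
gripper_width: 22.1
gripper_force: 20.0
t 11.42 at [ 448.  -107.2   74.  -179.4] tool d [-176.7  300.2    0. ] roll rad 0.011 w 22.1 F [-0.  -0.3  0.1]
  after turn: tool d [-173.3  302.2    0. ]
```

```bash
python3 -m pendant '{"translation":[[0,0,0],[-17,30,0],[-17,30,0],[-17,30,0],[-17,30,0],[-17,30,0],[-17,30,0],[-17,30,0]],"roll":[0.02,0,0,0,0,0,0,0],"hand":[255,255,255,255,255,255,255,255]}'
python3 -m pendant '{"translation":[[-17,30,0],[-17,30,0],[-17,30,0],[0,0,10],[0,0,10],[0,0,10],[0,0,0],[0,0,0]],"roll":[0,0,0,0,0,0,0,0],"hand":[255,255,255,255,255,255,255,255]}'
python3 d.py 621.3 195 20 179.5
```

```text
time_s: 12.08
ee_pos: [568.2, 104.1, 73.8]
ee_rot: [-180.0, -0.0, -180.0]
force: [1.1, 1.0, -0.2]
gripper_width: 21.9
gripper_force: 20.0
time_s: 12.75
ee_pos: [617.7, 190.9, 42.8]
ee_rot: [-179.9, -0.2, 179.8]
force: [0.2, -0.0, 0.6]
gripper_width: 21.9
gripper_force: 20.0
t 12.75 at [617.7 190.9  42.8 179.8] tool d [-3.6  4.1 22.8] roll rad 0.005 w 21.9 F [ 0.2 -0.   0.6]
  after turn: tool d [-3.6  4.1 22.8]
```

Run:
```python
from h import *
p=env.grab_frame("scene")
u,v=pix(p,[[621,195,40]])[0].round().astype(int);print(u,v)
cv2.imwrite("pics/a3.png",cv2.resize(p["frame"][max(0,v-80):v+60,max(0,u-100):u+100],None,fx=3,fy=3,interpolation=2)[:,:,::-1])
```

```text
247 236
```

View pics/a3.png

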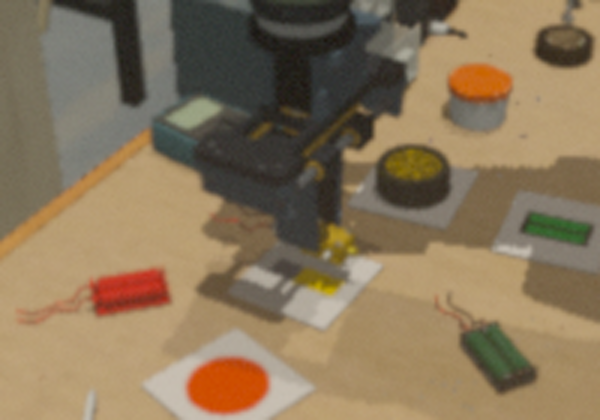

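The picture shows the motor held level between the fingertips above its card; the wheel is clear of the hand.

```bash
python3 -m pendant '{"translation":[[-2,2,8],[-1,1,8],[0,0,7],[0,0,0],[0,0,0],[0,0,0],[0,0,0],[0,0,0]],"roll":[0,0,0,0,0,0,0,0],"hand":[255,255,255,255,255,255,255,255]}'
python3 d.py 621.3 195 9 179.5
```

```text
time_s: 13.47
ee_pos: [622.2, 195.4, 21.3]
ee_rot: [180.0, 0.0, 179.8]
force: [1.2, 0.2, -0.1]
gripper_width: 21.4
gripper_force: 20.0
t 13.47 at [622.2 195.4  21.3 179.8] tool d [ 0.9 -0.4 12.3] roll rad 0.006 w 21.4 F [ 1.2  0.2 -0.1]
  after turn: tool d [ 0.9 -0.4 12.3]
```

```bash
python3 -m pendant '{"translation":[[1,0,3],[0,0,2],[0,0,0],[0,0,0],[0,0,0],[0,0,0],[0,0,0],[0,0,0]],"roll":[0,0,0,0,0,0,0,0],"hand":[255,255,255,255,255,255,255,255]}'
python3 -m pendant '{"translation":[[0,0,2],[0,0,1],[0,0,0],[0,0,0],[0,0,0],[0,0,0],[0,0,0],[0,0,0]],"roll":[0,0,0,0,0,0,0,0],"hand":[255,255,255,255,255,255,255,255]}'
python3 d.py 621.3 195 9 179.5
```

```text
time_s: 14.13
ee_pos: [621.0, 195.4, 16.0]
ee_rot: [180.0, 0.0, 179.8]
force: [0.2, -0.3, -0.3]
gripper_width: 22.0
gripper_force: 20.0
time_s: 14.8
ee_pos: [621.4, 195.4, 14.2]
ee_rot: [180.0, 0.1, 179.8]
force: [-1.1, -0.3, 6.3]
gripper_width: 22.0
gripper_force: 20.0
t 14.8 at [621.4 195.4  14.2 179.8] tool d [ 0.1 -0.4  5.2] roll rad 0.006 w 22.0 F [-1.1 -0.3  6.3]
  after turn: tool d [ 0.1 -0.4  5.2]
```

```bash
python3 -m pendant '{"translation":[[0,0,0],[0,0,0],[0,0,0],[0,0,0],[0,0,-10],[0,0,-20],[0,0,-20],[0,0,-10]],"roll":[0,0,0,0,0,0,0,0],"hand":[0,0,0,0,0,0,0,0]}'
python3 -m pendant '{"translation":[[0,0,0],[0,0,0],[0,0,0],[0,0,0],[0,0,0],[0,0,0],[0,0,0],[0,0,0]],"roll":[0.1,0.1,0.1,0.1,0.1,0.1,0.002,0],"hand":[0,0,0,0,0,0,0,0]}'
python3 d.py 448 207 40 145.3
```

```text
time_s: 15.47
ee_pos: [622.3, 195.8, 75.9]
ee_rot: [179.9, 0.2, 179.8]
force: [0.3, 0.2, 0.7]
gripper_width: 72.2
gripper_force: 0.0
time_s: 16.13
ee_pos: [621.0, 195.4, 73.1]
ee_rot: [180.0, 0.0, 145.5]
force: [0.2, -0.2, 1.7]
gripper_width: 91.1
gripper_force: 0.0
t 16.13 at [621.  195.4  73.1 145.5] tool d [149.1 -88.4  33.1] roll rad 0.003 w 91.1 F [ 0.2 -0.2  1.7]
  after turn: tool d [148.8 -88.9  33.1]
```

```bash
python3 -m pendant '{"translation":[[22,-13,0],[22,-13,0],[22,-13,0],[22,-13,0],[22,-13,0],[22,-13,10],[17,-10,10],[0,0,10]],"roll":[0,0,0,0,0,0,0,0],"hand":[0,0,0,0,0,0,0,0]}'
python3 -m pendant '{"translation":[[0,0,0],[0,0,0],[0,0,0],[0,0,0],[0,0,0],[0,0,0],[0,0,0],[0,0,0]],"roll":[0,0,0,0,0,0,0,0],"hand":[0,0,0,0,0,0,0,0]}'
python3 d.py 448 207 4 145.3
python3 - <<'E'
from h import *
p=env.grab_frame("top")
cv2.imwrite("pics/a4.png",np.hstack([rectify(p,(621.8,196.2),23,60,4),rectify(p,(448,207),18,60,4)])[:,:,::-1][::1,::1][:,:800] if 0 else np.hstack([rectify(p,(621.8,196.2),23,50,4),rectify(p,(448,207),18,50,4)])[:,:,::-1])
E
```

```text
time_s: 16.8
ee_pos: [444.0, 207.1, 42.7]
ee_rot: [-179.8, -0.1, 145.6]
force: [-0.6, 0.1, -0.4]
gripper_width: 91.1
gripper_force: 0.0
time_s: 17.47
ee_pos: [448.6, 207.7, 43.0]
ee_rot: [180.0, 0.0, 145.3]
force: [-0.2, 0.6, -0.9]
gripper_width: 91.2
gripper_force: 0.0
t 17.47 at [448.6 207.7  43.  145.3] tool d [ 0.1 -0.9 39. ] roll rad 0.001 w 91.2 F [-0.2  0.6 -0.9]
  after turn: tool d [ 0.1 -0.9 39. ]
```

View pics/a4.png

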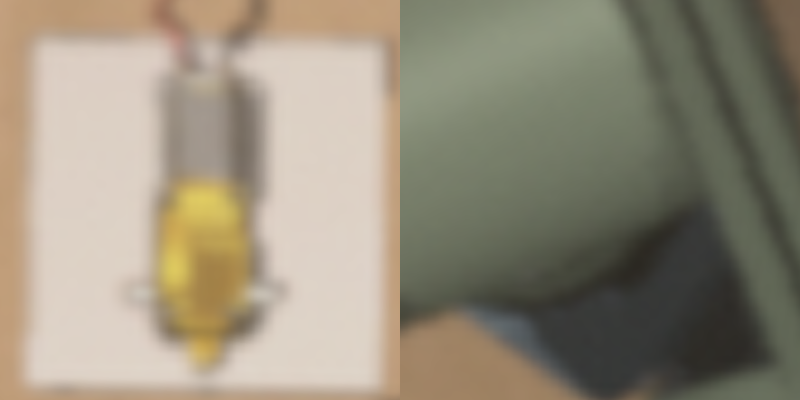

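The motor lies straight on its card, with the body centre near (205,207) against the card centre (200,200), about 2 mm off. Now the battery holder, this time waiting for the fingers to close before lifting.

```bash
python3 -m pendant '{"translation":[[0,-1,10],[0,0,10],[0,0,10],[0,0,9],[0,0,0],[0,0,0],[0,0,0],[0,0,0]],"roll":[0,0,0,0,0,0,0,0],"hand":[0,0,0,0,0,255,255,255]}' 20
python3 -m pendant '{"translation":[[0,0,0],[0,0,0],[0,0,0],[0,0,0],[0,0,0],[0,0,0],[0,0,0],[0,0,0]],"roll":[0,0,0,0,0,0,0,0],"hand":[255,255,255,255,255,255,255,255]}'
python3 -m pendant '{"translation":[[0,0,0],[0,0,0],[0,0,-10],[0,0,-20],[0,0,-20],[0,0,-15],[0,0,0],[0,0,0]],"roll":[0,0,0,0,0,0,0,0],"hand":[255,255,255,255,255,255,255,255]}'
python3 d.py 472.6 37 69 189.6
```

```text
time_s: 18.18
ee_pos: [448.2, 207.0, 4.4]
ee_rot: [179.9, 0.0, 145.3]
force: [0.6, 0.1, 0.9]
gripper_width: 73.9
gripper_force: 0.0
time_s: 18.85
ee_pos: [448.0, 206.9, 4.2]
ee_rot: [180.0, 0.0, 145.3]
force: [-0.1, 0.1, 2.9]
gripper_width: 29.2
gripper_force: 23.5
time_s: 19.52
ee_pos: [448.1, 207.0, 69.6]
ee_rot: [179.9, 0.1, 145.4]
force: [0.0, -0.1, -1.5]
gripper_width: 28.8
gripper_force: 22.9
t 19.52 at [448.1 207.   69.6 145.4] tool d [-116.8 -125.9    0.6] roll rad -0.772 w 28.8 F [ 0.  -0.1 -1.5]
  after turn: tool d [   4.2 -171.7    0.6]
```

```bash
python3 -m pendant '{"translation":[[0,0,0],[0,0,0],[0,0,0],[0,0,0],[0,0,0],[0,0,0],[0,0,0],[0,0,0]],"roll":[-0.1,-0.1,-0.1,-0.1,-0.1,-0.1,-0.1,-0.072],"hand":[255,255,255,255,255,255,255,255]}'
python3 -m pendant '{"translation":[[0,-22,0],[1,-25,0],[1,-25,0],[1,-25,0],[1,-25,0],[0,-25,10],[0,-25,10],[0,0,10]],"roll":[0,0,0,0,0,0,0,0],"hand":[255,255,255,255,255,255,255,255]}'
python3 -m pendant '{"translation":[[0,0,10],[0,0,0],[0,0,0],[0,0,0],[0,0,0],[0,0,0],[0,0,0],[0,0,0]],"roll":[0,0,0,0,0,0,0,0],"hand":[255,255,255,255,255,255,255,255]}'
python3 d.py 472.6 37 9 189.6
```

```text
time_s: 20.18
ee_pos: [446.8, 206.4, 67.5]
ee_rot: [-180.0, -0.2, -170.2]
force: [0.1, 0.5, -0.2]
gripper_width: 28.8
gripper_force: 22.9
time_s: 20.85
ee_pos: [472.2, 33.3, 37.5]
ee_rot: [-179.9, -0.1, -170.6]
force: [0.5, -0.7, -0.1]
gripper_width: 29.1
gripper_force: 22.9
time_s: 21.52
ee_pos: [472.7, 36.8, 29.3]
ee_rot: [-180.0, 0.0, -170.4]
force: [-0.2, -0.4, -0.2]
gripper_width: 28.8
gripper_force: 22.9
t 21.52 at [ 472.7   36.8   29.3 -170.4] tool d [ 0.   0.3 20.3] roll rad -0.0 w 28.8 F [-0.2 -0.4 -0.2]
  after turn: tool d [ 0.   0.3 20.3]
```

```bash
python3 -m pendant '{"translation":[[0,0,8],[0,0,6],[0,0,4],[0,0,0],[0,0,0],[0,0,0],[0,0,0],[0,0,0]],"roll":[0,0,0,0,0,0,0,0],"hand":[255,255,255,255,255,255,255,255]}'
python3 -m pendant '{"translation":[[0,0,1],[0,0,1],[0,0,0],[0,0,0],[0,0,0],[0,0,0],[0,0,0],[0,0,0]],"roll":[0,0,0,0,0,0,0,0],"hand":[255,255,255,255,255,255,255,255]}'
python3 d.py 472.6 37 9 189.6
```

```text
time_s: 22.18
ee_pos: [472.7, 36.6, 11.1]
ee_rot: [180.0, 0.0, -170.4]
force: [-0.1, 0.2, -0.8]
gripper_width: 28.7
gripper_force: 22.9
time_s: 22.85
ee_pos: [472.5, 36.6, 9.0]
ee_rot: [180.0, 0.0, -170.4]
force: [0.2, -0.5, -0.1]
gripper_width: 29.2
gripper_force: 22.9
t 22.85 at [ 472.5   36.6    9.  -170.4] tool d [-0.2  0.4 -0. ] roll rad -0.0 w 29.2 F [ 0.2 -0.5 -0.1]
  after turn: tool d [-0.2  0.4 -0. ]
```

```bash
python3 -m pendant '{"translation":[[0,0,0.7],[0,0,0],[0,0,0],[0,0,0],[0,0,0],[0,0,0],[0,0,0],[0,0,0]],"roll":[0,0,0,0,0,0,0,0],"hand":[255,255,255,255,255,0,0,0]}'
python3 -m pendant '{"translation":[[0,0,0],[0,0,0],[0,0,-10],[0,0,-20],[0,0,-20],[0,0,-20],[0,0,0],[0,0,0]],"roll":[0,0,0,0,0,0,0,0],"hand":[0,0,0,0,0,0,0,0]}'
python3 d.py 608.6 -93.4 79 189.6
```

```text
time_s: 23.52
ee_pos: [472.5, 36.6, 8.3]
ee_rot: [180.0, 0.0, -170.4]
force: [-0.7, 0.3, -0.7]
gripper_width: 46.2
gripper_force: 0.0
time_s: 24.18
ee_pos: [473.1, 36.6, 79.0]
ee_rot: [-180.0, 0.1, -170.4]
force: [-0.8, -0.5, -0.2]
gripper_width: 91.6
gripper_force: 0.0
t 24.18 at [ 473.1   36.6   79.  -170.4] tool d [-112.  -150.7   -0. ] roll rad -0.0 w 91.6 F [-0.8 -0.5 -0.2]
  after turn: tool d [-111.9 -150.8   -0. ]
```

```bash
python3 -m pendant '{"translation":[[-16,-22,0],[-16,-22,0],[-16,-22,0],[-16,-22,0],[-16,-22,0],[-16,-22,0],[-16,-18,0],[0,0,0]],"roll":[0,0,0,0,0,0,0,0],"hand":[0,0,0,0,0,0,0,0]}'
python3 -m pendant '{"translation":[[0,0,10],[0,0,10],[0,0,0],[0,0,0],[0,0,0],[0,0,0],[0,0,0],[0,0,0]],"roll":[0,0,0,0,0,0,0,0],"hand":[0,0,0,0,0,0,0,0]}'
python3 d.py 608.6 -93.4 19
python3 - <<'E'
from h import *
p=env.grab_frame("top")
print(seg(p,(473.2,38.3),22,[40,60,30],[90,255,255]))
cv2.imwrite("pics/a5.png",np.hstack([rectify(p,(473.2,38.3),22,50,4),rectify(p,(609,-92),42,50,4)])[:,:,::-1])
E
```

```text
time_s: 24.85
ee_pos: [610.8, -95.5, 76.4]
ee_rot: [-179.9, 0.1, -170.5]
force: [-0.4, -0.1, 0.3]
gripper_width: 91.3
gripper_force: 0.0
time_s: 25.52
ee_pos: [608.1, -92.6, 58.8]
ee_rot: [-180.0, 0.1, -170.4]
force: [0.7, -0.3, 0.4]
gripper_width: 91.1
gripper_force: 0.0
t 25.52 at [ 608.1  -92.6   58.8 -170.4] tool d [-0.4 -0.9 39.8] roll rad 0.0 w 91.1 F [ 0.7 -0.3  0.4]
([469.5, 37.2], [471.0, 37.3], [25.2, 45.1], 9.0)
```

View pics/a5.png

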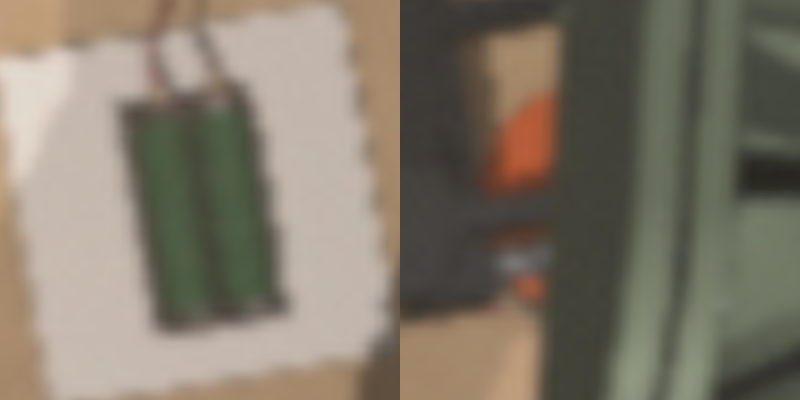

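The battery holder sits on its card with its centre near (202,207) against the card centre (200,200), under 2 mm off and aligned. Now the tub.

```bash
python3 -m pendant '{"translation":[[0,-1,10],[0,0,10],[0,0,10],[0,0,10],[0,0,0],[0,0,0],[0,0,0],[0,0,0]],"roll":[0,0,0,0,0,0,0,0],"hand":[0,0,0,0,0,255,255,255]}' 25
python3 -m pendant '{"translation":[[0,0,0],[0,0,0],[0,0,0],[0,0,0],[0,0,0],[0,0,0],[0,0,-10],[0,0,-20]],"roll":[0,0,0,0,0,0,0,0],"hand":[255,255,255,255,255,255,255,255]}'
python3 -m pendant '{"translation":[[0,0,-20],[0,0,-20],[0,0,-10],[0,0,0],[0,0,0],[0,0,0],[0,0,0],[0,0,0]],"roll":[0,0,0,0,0,0,0,0],"hand":[255,255,255,255,255,255,255,255]}'
python3 d.py 605.9 327.3 99
```

```text
time_s: 26.23
ee_pos: [608.5, -93.8, 18.6]
ee_rot: [-180.0, 0.1, -170.4]
force: [-0.2, 0.1, 0.3]
gripper_width: 74.1
gripper_force: 0.0
time_s: 26.9
ee_pos: [605.8, -93.3, 46.2]
ee_rot: [179.9, -0.3, -170.4]
force: [0.5, -0.1, -1.5]
gripper_width: 58.7
gripper_force: 25.0
time_s: 27.57
ee_pos: [607.3, -93.6, 96.9]
ee_rot: [179.9, -0.1, -170.4]
force: [-0.1, 0.2, -0.2]
gripper_width: 58.9
gripper_force: 25.0
t 27.57 at [ 607.3  -93.6   96.9 -170.4] tool d [-68.7 415.2  -2.1] roll rad 0.0 w 58.9 F [-0.1  0.2 -0.2]
```

```bash
python3 -m pendant '{"translation":[[-3,20,0],[-5,30,0],[-5,30,0],[-5,30,0],[-5,30,0],[-5,30,0],[-5,30,0],[-5,30,0]],"roll":[0,0,0,0,0,0,0,0],"hand":[255,255,255,255,255,255,255,255]}'
python3 -m pendant '{"translation":[[-5,30,0],[-5,30,0],[-5,30,0],[-5,30,0],[-5,30,0],[-4,25,0],[-2,10,0],[0,0,0]],"roll":[0,0,0,0,0,0,0,0],"hand":[255,255,255,255,255,255,255,255]}'
python3 -m pendant '{"translation":[[0,0,15],[0,0,15],[0,0,15],[0,0,10],[0,0,0],[0,0,0],[0,0,0],[0,0,0]],"roll":[0,0,0,0,0,0,0,0],"hand":[255,255,255,255,255,255,255,255]}'
python3 d.py 605.9 327.3 23
```

```text
time_s: 28.23
ee_pos: [606.7, 140.8, 97.4]
ee_rot: [-180.0, -0.1, -170.4]
force: [0.5, -0.2, -0.3]
gripper_width: 59.3
gripper_force: 25.0
time_s: 28.9
ee_pos: [606.5, 329.1, 97.2]
ee_rot: [180.0, -0.0, -170.3]
force: [0.6, 0.0, -0.7]
gripper_width: 58.8
gripper_force: 25.0
time_s: 29.57
ee_pos: [607.8, 327.0, 44.5]
ee_rot: [180.0, 0.1, -170.4]
force: [-0.2, -0.1, -0.6]
gripper_width: 59.0
gripper_force: 25.0
t 29.57 at [ 607.8  327.    44.5 -170.4] tool d [ 1.9  0.6 21.5] roll rad 0.0 w 59.0 F [-0.2 -0.1 -0.6]
```

```bash
python3 -m pendant '{"translation":[[2,0,7],[0,0,7],[0,0,5],[0,0,0],[0,0,0],[0,0,0],[0,0,0],[0,0,0]],"roll":[0,0,0,0,0,0,0,0],"hand":[255,255,255,255,255,255,255,255]}'
python3 -m pendant '{"translation":[[0,0,1],[0,0,1],[0,0,0],[0,0,0],[0,0,0],[0,0,0],[0,0,0],[0,0,0]],"roll":[0,0,0,0,0,0,0,0],"hand":[255,255,255,255,255,255,255,255]}'
python3 d.py 605.9 327.3 23
```

```text
time_s: 30.23
ee_pos: [605.2, 326.7, 24.4]
ee_rot: [180.0, 0.0, -170.4]
force: [-0.0, 0.2, -1.4]
gripper_width: 58.9
gripper_force: 25.0
time_s: 30.9
ee_pos: [605.3, 326.8, 22.7]
ee_rot: [180.0, 0.0, -170.4]
force: [-0.3, 0.1, 4.5]
gripper_width: 58.7
gripper_force: 25.0
t 30.9 at [ 605.3  326.8   22.7 -170.4] tool d [-0.7  0.4 -0.3] roll rad 0.0 w 58.7 F [-0.3  0.1  4.5]
```

Contact, so I'll release, lift and back off towards the robot.

```bash
python3 -m pendant '{"translation":[[0,0,0],[0,0,0],[0,0,0],[0,0,0],[0,0,0],[0,0,-15],[0,0,-20],[0,0,-30]],"roll":[0,0,0,0,0,0,0,0],"hand":[0,0,0,0,0,0,0,0]}'
python3 -m pendant '{"translation":[[0,0,-30],[0,0,-30],[30,20,-10],[30,20,0],[30,20,0],[30,20,0],[30,20,0],[30,20,0]],"roll":[0,0,0,0,0,0,0,0],"hand":[0,0,0,0,0,0,0,0]}'
python3 -m pendant '{"translation":[[30,20,0],[30,20,0],[30,20,0],[0,0,0],[0,0,0],[0,0,0],[0,0,0],[0,0,0]],"roll":[0,0,0,0,0,0,0,0],"hand":[0,0,0,0,0,0,0,0]}'
python3 - <<'E'
from h import *
p=env.grab_frame("top")
C=[((606,44.3),30),((621.8,196.2),23),((473.2,38.3),22),((605.9,328.6),46)]
print("tub",seg(p,C[3][0],46,[0,150,120],[14,255,255]))
print("wheel",seg(p,C[0][0],27,[20,110,80],[35,255,255]))
cv2.imwrite("pics/f.png",p["frame"][:,:,::-1])
cv2.imwrite("pics/f2.png",np.hstack([rectify(p,c,z,50,2) for c,z in C])[:,:,::-1])
E
```

```text
time_s: 31.57
ee_pos: [603.3, 325.8, 85.0]
ee_rot: [-179.9, -0.3, -170.4]
force: [-0.3, 0.9, -0.4]
gripper_width: 91.4
gripper_force: 0.0
time_s: 32.23
ee_pos: [405.9, 415.4, 157.3]
ee_rot: [180.0, 0.0, -170.4]
force: [0.3, 0.5, -0.0]
gripper_width: 91.0
gripper_force: 0.0
time_s: 32.9
ee_pos: [310.1, 458.8, 157.2]
ee_rot: [-180.0, 0.0, -170.5]
force: [-0.8, 0.0, -0.1]
gripper_width: 91.2
gripper_force: 0.0
tub ([604.2, 325.4], [605.0, 326.0], [58.5, 59.5], -32.2)
wheel ([606.7, 45.9], [607.0, 45.8], [49.5, 50.0], -90.0)
```

View pics/f.png

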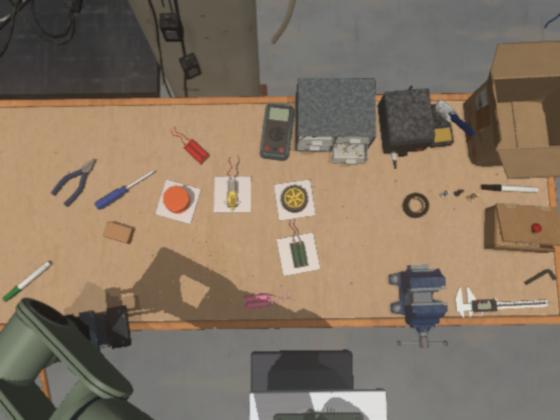

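View pics/f2.png

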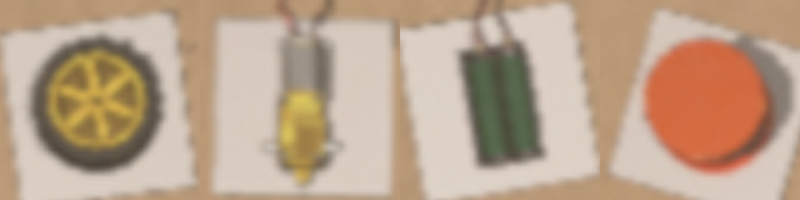

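The final picture shows all four parts on their cards and the tape and sander undisturbed. The tub looks about 3 mm off, so I'll check it with both cameras.

Run:
```python
from h import *
t=env.grab_frame("top");s=env.grab_frame("scene")
Wt=([0,0,150],[180,50,255])
for n,p in (("top",t),("scene",s)):
    for z in (46,):
        im=rectify(p,(605,327),z,50,4);hsv=cv2.cvtColor(im,cv2.COLOR_RGB2HSV)
        # lid: bright orange, circle fit by Hough
        g=cv2.GaussianBlur(cv2.inRange(hsv,np.array([0,140,165]),np.array([16,255,255])),(9,9),0)
        c=cv2.HoughCircles(g,cv2.HOUGH_GRADIENT,1,200,param1=100,param2=10,minRadius=112,maxRadius=128)
        if c is not None: u,v,r=c[0,0]; print(n,"lid",605-(v/4-50),327-(u/4-50),r/4)
    im2=rectify(p,(606,328.5),4,75,2);cv2.imwrite(f"pics/k_{n}.png",im2[:,:,::-1])
    K=[im,cv2.resize(im2,(400,400))]; 
    cv2.imwrite(f"pics/kk_{n}.png",np.hstack(K)[:,:,::-1])
    # card corners (image) via largest white blob hull
    m=cv2.inRange(cv2.cvtColor(im2,cv2.COLOR_RGB2HSV),np.array(Wt[0]),np.array(Wt[1]))
    b=max(cv2.findContours(m,0,1)[0],key=cv2.contourArea).reshape(-1,2)
    (x,y),wh,a=cv2.minAreaRect(b);print(n,"card",606-(y/2-75),328.5-(x/2-75),np.array(wh)/2)
```

```text
top lid 605.875 325.875 29.05
top card 605.6862411499023 328.4930725097656 [90.14868164 89.7442627 ]
scene lid 600.625 327.875 29.9
scene card 601.5912628173828 327.7706756591797 [90.82234192 91.80112457]
```

```bash
python3 -c "
import cv2,numpy as np
cv2.imwrite('pics/k.png',cv2.resize(np.vstack([cv2.imread('pics/kk_top.png'),cv2.imread('pics/kk_scene.png')]),(600,600)))"
```

```text
(no output)
```

View pics/k.png

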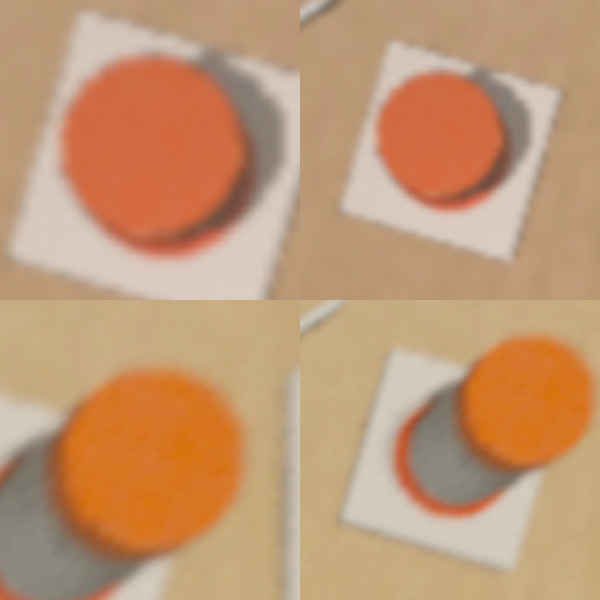

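Both views put the tub within about 1–2.6 mm of its picture. In the scene view an even red rim of the picture shows round its base. Everything is in place and the robot is clear, so I'll hand the job in.

```bash
python3 -c "
from workcell import env
print(env.job_done())"
```

```text
the job is handed in; nothing more can be done
None
```

I set the wheel, motor, battery holder and tub flat on their cards, each within about 3 mm of its picture by camera and the motor and battery holder lined up, left the tape and sander untouched, and handed the job in at about 33 s of the 88 s; no verdict came back.

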